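Transfer queued modules to the test rack

TASK

The four boxed electronics modules standing in the black carrier rack are queued for testing: move all four into the light aluminium test rack beside it, one to a slot, in the same left-to-right order in which they stand now, each upright and fully down in its slot. Set them down rather than dropping them, tip none over, and leave the flux tin, screwdriver, solder spool and jar where they are.

Things in the scene. Friction and masses are not known exactly. Their poses are not given: they have to be found in the camera images.
- tall_module_mid (a point): Tall plain aluminium case with dark louvres, 62 x 26 x 112 mm (x, y, height), the tallest; 26 mm thick along y, flat sides, 0.14 to 0.42 kg. This point: its centre, half-way up; z up, x across its width. Starts in one of the carrier's slots (one module to each, order varies), y along the row
- wide_module_mid (a point): Wide heat-sink module, dark steel with light fins, 70 x 26 x 100 mm (x, y, height), the widest; 26 mm thick along y, flat sides, 0.14 to 0.42 kg. This point: its centre, half-way up; z up, x across its width. Starts in one of the carrier's slots (one module to each, order varies), y along the row
- narrow_module_mid (a point): Narrow grey case with a round socket on top, 42 x 26 x 104 mm (x, y, height); 26 mm thick along y, flat sides, 0.14 to 0.42 kg. This point: its centre, half-way up; z up, x across its width. Starts in one of the carrier's slots (one module to each, order varies), y along the row
- stepped_module_mid (a point): Steel case, stepped: its lower 58 mm is 62 x 26 mm (x, y), above that a 36 x 26 mm tower centred on it up to 108 mm height, with a brass stud on each shoulder; 26 mm thick along y, flat sides, 0.14 to 0.42 kg. This point: its centre, half-way up; z up, x across its width. Starts in one of the carrier's slots (one module to each, order varies), y along the row
- carrier: Black plastic carrier rack with four slots, where the modules start: fixed block 108 x 300 x 42 mm. Origin: centre of its underside; x away from the robot, y along the row to the left, z up. Slot centres at x = 0, y = -105, -35, 35, 105 mm; each slot 88 (x) x 38 (y) mm, floor at 10 mm, mouth at 42 mm height. End lugs reach to y = +-161 mm. Left or right of the test rack, roughly in line
- tester: Light aluminium test rack with four empty slots: fixed block 108 x 300 x 42 mm. Origin: centre of its underside; x away from the robot, y along the row to the left, z up. Slot centres at x = 0, y = -105, -35, 35, 105 mm; each slot 88 (x) x 38 (y) mm, floor at 10 mm, mouth at 42 mm height. White rail along its far side, x 54 to 68 mm, 62 mm high. About 375 mm from the carrier, centre to centre
- flux_tin_mid (a point): Bystander, leave alone: round steel flux tin 36 mm across, 22 mm high, on the mat between the racks; this point is its centre
- screwdriver_grip (a point): Bystander, leave alone: screwdriver 170 mm long lying on the mat on the robot's side of the racks; this point is on its handle
- solder_spool_mid (a point): Bystander, leave alone: solder spool 52 mm across, 34 mm high, standing flat on the mat on the robot's side of the racks; this point is its centre
- contact_jar_mid (a point): Bystander, leave alone: small capped jar 36 mm across, 45 mm high, on the mat beyond the racks; this point is its centre
Mind the look-alikes: they are no part of the job. What is shaped like the part that bears tall_module_mid but blue or orange is not meant. What is shaped like the part that bears stepped_module_mid but turquoise is not meant.

How it is judged:
At the end, for the whole second after the job is handed in: Each module stands upright (within 0.1 rad) and released at rest in the test rack, foot within 5 mm of a slot floor, in the slot matching its place in the carrier: it has moved by the distance between the racks, 344 to 414 mm (a neighbouring slot differs by 70 mm) (z of tall_module_mid in the frame of tester between 0.061 and 0.071 m and x of tall_module_mid in the frame of tester between -0.03 and 0.03 m and y of tall_module_mid in the frame of tester between -0.12 and 0.12 m and angle between each of tall_module_mid, wide_module_mid, narrow_module_mid, stepped_module_mid's own z axis and vertical below 0.1 rad and distance of tall_module_mid from where it was at the start of the episode between 0.344 and 0.414 m and linear speed of each of tall_module, wide_module, narrow_module, stepped_module below 0.02 m/s and contact force between each of tall_module, wide_module, narrow_module, stepped_module and the fingers below 0.1 N and z of wide_module_mid in the frame of tester between 0.055 and 0.065 m and x of wide_module_mid in the frame of tester between -0.03 and 0.03 m and y of wide_module_mid in the frame of tester between -0.12 and 0.12 m and distance of wide_module_mid from where it was at the start of the episode between 0.344 and 0.414 m and z of narrow_module_mid in the frame of tester between 0.057 and 0.067 m and x of narrow_module_mid in the frame of tester between -0.03 and 0.03 m and y of narrow_module_mid in the frame of tester between -0.12 and 0.12 m and distance of narrow_module_mid from where it was at the start of the episode between 0.344 and 0.414 m and z of stepped_module_mid in the frame of tester between 0.059 and 0.069 m and x of stepped_module_mid in the frame of tester between -0.03 and 0.03 m and y of stepped_module_mid in the frame of tester between -0.12 and 0.12 m and distance of stepped_module_mid from where it was at the start of the episode between 0.344 and 0.414 m); the robot touches nothing.
It fails at once if a module is dropped (falls freely by more than about 25 mm) ((contact force between tall_module and the fingers below 0.05 N and contact force between tall_module and the arm below 0.05 N and linear speed of tall_module above 0.7 m/s) or (contact force between wide_module and the fingers below 0.05 N and contact force between wide_module and the arm below 0.05 N and linear speed of wide_module above 0.7 m/s) or (contact force between narrow_module and the fingers below 0.05 N and contact force between narrow_module and the arm below 0.05 N and linear speed of narrow_module above 0.7 m/s) or (contact force between stepped_module and the fingers below 0.05 N and contact force between stepped_module and the arm below 0.05 N and linear speed of stepped_module above 0.7 m/s)).
It fails at once if a module is tipped over (beyond 0.7 rad) (angle between any of tall_module_mid, wide_module_mid, narrow_module_mid, stepped_module_mid's own z axis and vertical above 0.7 rad).
It fails at once if the flux tin, screwdriver, solder spool or jar is pushed more than 30 mm from its place (distance of any of flux_tin_mid, screwdriver_grip, solder_spool_mid, contact_jar_mid from where it was at the start of the episode above 0.03 m).
It also fails if it takes over 104 s, if anything falls off the work surface, if the arm or the gripper's body presses on something with over 40 N, if the wrist force passes 120 N, or if a joint passes its speed limit or range.

ROBOT

A 6-joint arm with a two-finger parallel gripper is mounted at the origin on the work surface. World frame = base frame: x ahead of the robot, y to its left, z up, the work surface at z = 0. Lengths are in m, angles in rad, forces in N, time in s.
With the tool pointing down it reaches from about 0.425 to 0.95 m from the base axis. Payload 3.5 kg.
Tool frame: the origin (TCP) lies midway between the tips of the shut fingers; the grasp point (between the pads) lies 19 mm behind it; z points along the fingers, y is the line along which they close (so a half turn about z gives the same grasp; the last joint's range is limited). The gripper opens to 85 mm and grips with 20 to 120 N. Pads are 22 mm wide; open, the fingers measure 114 mm over their backs; the gripper's body (76 mm by 85 mm) begins 54 mm behind the grasp point. The pads swing forward as they close: fully open they stand 13 mm farther back than shut.
Start: joints at [0.986, 0.286, 1.577, -0, 1.279, -0.15], TCP at [0.284, 0.612, 0.231] pointing down, gripper open.
Joint ranges: [-2.77, 2.77], [-0.9, 2.22], [0.21, 2.48], [-1.53, 4.67], [0.24, 2.81], [-2.84, 2.84]. Speed limits (rad/s): [2.79, 2.79, 3.14, 3.14, 3.14, 3.14].

INTERFACE

Orientations are given as a unit quaternion [x, y, z, w].
In Python, from plant import * gives the robot as it stands.
- The arm moves only by the tool move_arm, never from a script. Its argument "moves" is a list of rows, each a list of 3 entries, a list of its own where there are three numbers: the opening, from 0 (shut) to 1 (fully open), then the shift along the tool's x, y, z in m, then the turn, a rotation vector about the tool's x, y, z in rad. A call has exactly 10 rows; each row shifts and turns the commanded pose from where the row before left it, along the tool's axes as they then stand; what a row does not reach is not made up. A row lasts 1/12 s, in which the tool goes at most 41.7 mm and 7.16 degrees, less where a joint would pass 70% of its speed; a pose out of reach is approached as far as the arm can. A call is refused whole if a number of a shift passes 0.0417 or a number of a turn 0.125, either way. A call with a gripper value outside its range is refused whole. The fingers move at their own pace and stop on an object; "grip_force" is the grip in N (left out, the last holds). Time passes only in rows, so rows that do not move let the fingers close, or fill a call up. It gives the time, the measured TCP pose, the force, the opening and the grip force at its end, in the units of the state.
- get_state(): the state, without advancing time (a new reading comes with each control period).
- read_camera(name): name is "scene" or "top" or "wrist"; returns the picture (400x640x3 uint8, red, green, blue); there is no depth.
- camera_params(name): a dict with "fx", "fy", "cx", "cy" (pixels), "rvec" (rotation vector, rad) and "tvec" (3), from world to camera coordinates, as OpenCV has them; the wrist camera has in their place "tool_from_camera" (4x4, takes a point from camera to tool coordinates, whose origin is the TCP and whose axes are the flange's). Camera axes: x right, y down, z forward; pixel columns grow to the right and rows downward; lengths in m; the calibration is good to about 2 mm. A picture is of the moment at which its call begins: read the wrist's pose just before it. camera_params takes no time and is no camera call.
- sign_off(): hands the job in; it is judged then, once.
The state is a dict: "time": time; "qpos": joint angles; "dq": joint speeds; "joint_efforts": joint torques, N m; "eef_pos": TCP position; "tcp_rot": TCP orientation; "contact_force": force on the tool from outside, world axes, zero at the start; "wrist_torque": the same for the moment, N m; "opening": opening from 0.0 (shut) to 1.0 (fully open); "finger_force": force on a finger pad.
Only numpy, scipy, OpenCV 4.12 (cv2) and the standard library are available. Lean on these libraries where they do the work, as an engineer would, in place of code of your own. Each camera call takes 0.05 s, during which the arm holds its last target. There are 200 camera calls.

## Working session

There is one attempt and no reset: what is moved stays moved. The work goes in short steps, Python scripts to look and compute and a tool call to move; the robot and the scene stay as the last step left them, time stands still between calls to the robot, and variables do not carry over. Pictures are saved under pics/ and viewed, at most 14 in all, crops included, and the job is handed in when it is done.

Besides the shell and the picture viewer there is one more tool, called in YAML: its name, and indented under it one key for each argument. move_arm: Moves the arm, as the interface text tells. Its arguments: {"type":"object","properties":{"moves":{"type":"array"},"grip_force":{"type":"number"}},"required":["moves"]}

```bash
mkdir -p pics; python3 - <<'E'
from plant import *
import cv2,numpy as np
for n in("top","scene"):
    cv2.imwrite(f"pics/{n}0.png",cv2.cvtColor(read_camera(n),cv2.COLOR_RGB2BGR)); p=camera_params(n)
    R=cv2.Rodrigues(np.array(p["rvec"]))[0]; print(n,p,"C",-R.T@np.array(p["tvec"]))
print(camera_params("wrist"));s=get_state();print(s)
E
```

```text
top {'fx': 385.1192257948746, 'fy': 385.1192257948746, 'cx': 315.5622409810926, 'cy': 198.0270899590427, 'rvec': array([ 2.13525081, -2.10353424,  0.13756578]), 'tvec': array([0.02842921, 0.56786709, 0.75669551])} C [0.43590596 0.00789654 0.84011486]
scene {'fx': 413.1283001842978, 'fy': 413.1283001842978, 'cx': 321.46670664344595, 'cy': 197.1204613344753, 'rvec': array([ 1.31920821,  2.43196519, -0.75833247]), 'tvec': array([ 0.30903169, -0.36117748,  1.31035369])} C [1.031979   0.31726599 0.88166784]
{'fx': 292.09771269470355, 'fy': 292.09771269470355, 'cx': 317.02404616099284, 'cy': 201.13288792788447, 'tool_from_camera': array([[ 7.13671271e-04, -9.56602365e-01, -2.91395618e-01,
         7.40530959e-02],
       [ 9.99999734e-01,  6.39296433e-04,  3.50446594e-04,
        -1.59320883e-05],
       [-1.48949861e-04, -2.91395791e-01,  9.56602567e-01,
        -1.43254514e-01],
       [ 0.00000000e+00,  0.00000000e+00,  0.00000000e+00,
         1.00000000e+00]])}
{'time': 0.1, 'qpos': array([ 9.86028520e-01,  2.87102295e-01,  1.57803731e+00, -2.44955469e-05,
        1.27863185e+00, -1.49975375e-01]), 'dq': array([ 0.00042741, -0.0024831 , -0.00447352,  0.00070885, -0.00050049,
        0.00032912]), 'joint_efforts': array([ 1.24463491e-03, -4.07295728e+01, -2.93699723e+01, -9.76084152e-05,
        3.45745582e-03,  1.03703201e-06]), 'eef_pos': array([0.2839507 , 0.61170317, 0.23006507]), 'tcp_rot': array([ 2.15684275e-01,  9.76462547e-01, -1.02092355e-03, -3.80331505e-04]), 'contact_force': array([-0.8202137 ,  0.59652932,  0.60974532]), 'wrist_torque': array([ 0.00139797, -0.00482596, -0.03963097]), 'finger_force': 0.0, 'opening': 0.9967490441748709}
```

View pics/top0.png

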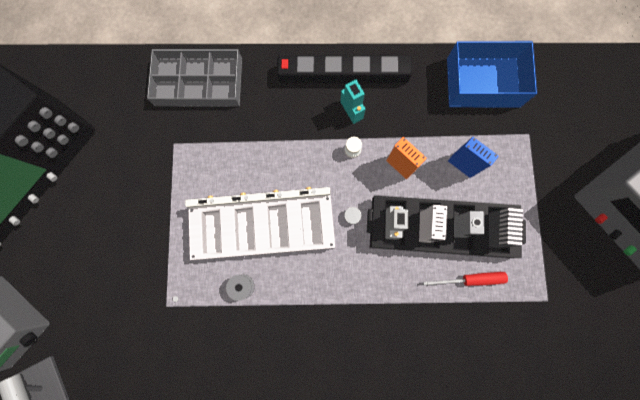

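View pics/scene0.png

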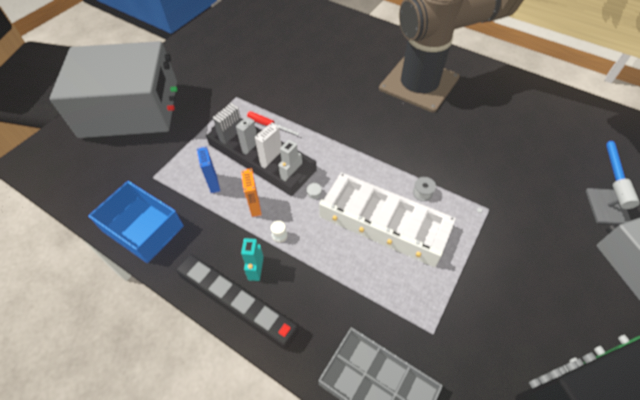

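The top view shows the tester at about (262,225) and the carrier at about (447,227). Left to right, the modules are stepped (398,222), tall (438,222), narrow (477,222) and wide (511,226). The blue (473,157), orange (405,158) and turquoise (353,100) parts are look-alikes standing outside the carrier. Only the grey parts in the carrier fit the description. I'll confirm this in an enlarged crop.

```bash
cat > h.py <<'E'
import cv2,numpy as np
from scipy.spatial.transform import Rotation as Ro
from plant import *
def ray(name,uv,z):
    p=camera_params(name)
    if name=="wrist":
        s=get_state(); T=p["tool_from_camera"]; Q=Ro.from_quat(s["tcp_rot"]).as_matrix()
        R=Q@T[:3,:3]; C=Q@T[:3,3]+s["eef_pos"]
    else:
        R=cv2.Rodrigues(np.array(p["rvec"]))[0].T; C=-R@np.array(p["tvec"])
    uv=np.atleast_2d(uv).astype(float)
    d=np.c_[(uv[:,0]-p["cx"])/p["fx"],(uv[:,1]-p["cy"])/p["fy"],np.ones(len(uv))]@R.T
    return C+d*((z-C[2])/d[:,2])[:,None]
E
python3 - <<'E'
import cv2,numpy as np
im=cv2.imread("pics/top0.png")
a=im[180:265,180:345];b=im[180:265,365:530]
cv2.imwrite("pics/crop.png",cv2.resize(np.vstack([a,b]),None,fx=3.5,fy=3.5,interpolation=cv2.INTER_CUBIC))
E
```

```text
(no output)
```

View pics/crop.png

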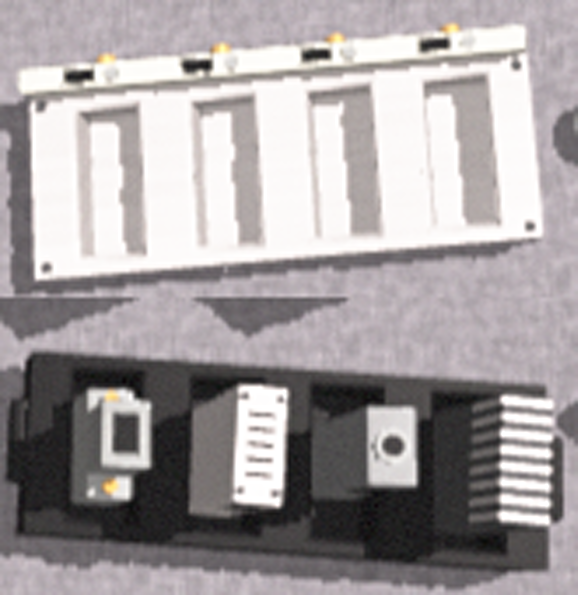

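The crop confirms the order: stepped (brass studs, crop 125,435), plain aluminium tall (260,445), narrow with round socket (392,446), finned wide (528,460). The tester screws are at crop (41,105), (515,64), (530,226), (46,268).

```bash
python3 - <<'E'
from h import *
np.set_printoptions(precision=4,suppress=True)
c=lambda L,b=0:np.c_[(np.array(L)[:,0]+.5)/3.5-.5+(365 if b else 180),(np.array(L)[:,1]-(297.5 if b else 0)+.5)/3.5-.5+180]
s=ray("top",c([(41,105),(515,64),(530,226),(46,268)]),.042);print(s)
def yaw(l,r):d=l-r;return np.arctan2(-d[0],d[1])
t=s.mean(0);print("tester",t,yaw(s[0],s[1]),yaw(s[3],s[2]))
for L in([(78,112),(140,104),(146,255),(84,258)],[(192,102),(255,95),(265,243),(200,247)],[(308,93),(368,85),(384,234),(318,240)],[(424,82),(487,75),(501,223),(432,228)]):
    p=ray("top",c(L),.042);print("slot",p.mean(0),np.linalg.norm(p[0]-p[1]),np.linalg.norm(p[0]-p[3]))
k=ray("top",c([(27,352),(547,388),(547,568),(20,535)],1),.042);print("car",k,yaw(k[0],k[1]),yaw(k[3],k[2]))
for n,z,L in(("step",.118,[(103,400),(152,402),(148,468),(100,465)]),("tall",.122,[(238,384),(289,388),(283,508),(233,503)]),("nar",.114,[(368,406),(417,404),(417,488),(366,487)]),("wide",.11,[(504,396),(552,398),(552,524),(504,524)])):
    p=ray("top",c(L,1),z);print(n,p.mean(0),np.linalg.norm(p[0]-p[1]),np.linalg.norm(p[0]-p[3]),yaw(p[0],p[1]),yaw(p[3],p[2]))
k=ray("top",[(353,216),(353,147)],.03);print(k)
E
```

```text
[[0.5402 0.2995 0.042 ]
 [0.5688 0.0135 0.042 ]
 [0.4723 0.0035 0.042 ]
 [0.4429 0.2895 0.042 ]]
tester [0.5061 0.1515 0.042 ] 0.09964604801983903 0.10227817235509239
slot [0.4946 0.2533 0.042 ] 0.03782529932612796 0.08754049928779623
slot [0.5019 0.1838 0.042 ] 0.038269618418559886 0.08691235451745949
slot [0.5082 0.1143 0.042 ] 0.036417622352321315 0.08801221792341056
slot [0.5158 0.045  0.042 ] 0.03803706094345597 0.08722287734386529
car [[ 0.5757 -0.0818  0.042 ]
 [ 0.5578 -0.386   0.042 ]
 [ 0.4531 -0.3789  0.042 ]
 [ 0.4669 -0.077   0.042 ]] -0.05865890042068469 -0.04591928098334917
step [ 0.5187 -0.1255  0.118 ] 0.0261065785546885 0.03504837937981364 -0.028348266586706833 -0.04822645706662303
tall [ 0.513  -0.1956  0.122 ] 0.026883550388417936 0.06349197583598291 -0.06746503257057238 -0.0850121345292917
nar [ 0.5145 -0.2671  0.114 ] 0.025996770933883404 0.043518271233790866 0.05483322123530239 -0.0045388990683675546
wide [ 0.5084 -0.3398  0.11  ] 0.025307688781430807 0.06864938012048709 -0.0298474225979667 0.01622554314677205
[[ 0.5328 -0.0422  0.03  ]
 [ 0.6837 -0.0419  0.03  ]]
```

move_arm:
  moves:
    - [0.65,[0,0,0],[0,0,-0.0975]]
    - [0.65,[0,0,0],[0,0,-0.0975]]
    - [0.65,[0,0,0],[0,0,-0.0975]]
    - [0.65,[0,0,0],[0,0,-0.0975]]
    - [0.65,[-0.0134,-0.0363,0],[0,0,0]]
    - [0.65,[-0.0134,-0.0363,0],[0,0,0]]
    - [0.65,[-0.0134,-0.0363,0],[0,0,0]]
    - [0.65,[-0.0134,-0.0363,0],[0,0,0]]
    - [0.65,[-0.0134,-0.0363,0],[0,0,0]]
    - [0.65,[-0.0134,-0.0363,0],[0,0,0]]
  grip_force: 40

```text
time: 0.93
eef_pos: [0.3547, 0.3891, 0.2307]
tcp_rot: [0.022, 1.0, -0.0, -0.0]
contact_force: [0.8, 0.0, 0.2]
opening: 0.65
finger_force: 0.0
```

move_arm:
  moves:
    - [0.65,[-0.0134,-0.0363,0],[0,0,0]]
    - [0.65,[-0.0134,-0.0363,0],[0,0,0]]
    - [0.65,[-0.0134,-0.0363,0],[0,0,0]]
    - [0.65,[-0.0134,-0.0363,0],[0,0,0]]
    - [0.65,[-0.0134,-0.0363,0],[0,0,0]]
    - [0.65,[-0.0134,-0.0363,0],[0,0,0]]
    - [0.65,[-0.0134,-0.0363,0],[0,0,0]]
    - [0.65,[-0.0134,-0.0363,0],[0,0,0]]
    - [0.65,[-0.0134,-0.0363,0],[0,0,0]]
    - [0.65,[-0.0134,-0.0363,0],[0,0,0]]

```text
time: 1.77
eef_pos: [0.4723, 0.0205, 0.2311]
tcp_rot: [0.022, 1.0, 0.0, -0.0]
contact_force: [0.9, 0.6, -0.1]
opening: 0.65
finger_force: 0.0
```

move_arm:
  moves:
    - [0.65,[-0.0134,-0.0363,0],[0,0,0]]
    - [0.65,[-0.0134,-0.0363,0],[0,0,0]]
    - [0.65,[-0.0134,-0.0363,0],[0,0,0]]
    - [0.65,[-0.0134,-0.0363,0],[0,0,0]]
    - [0.65,[0,0,0],[0,0,0]]
    - [0.65,[0,0,0],[0,0,0]]
    - [0.65,[0,0,0],[0,0,0]]
    - [0.65,[0,0,0],[0,0,0]]
    - [0.65,[0,0,0],[0,0,0]]
    - [0.65,[0,0,0],[0,0,0]]

```text
time: 2.6
eef_pos: [0.5193, -0.1239, 0.2314]
tcp_rot: [0.022, 1.0, 0.0, 0.0]
contact_force: [-0.1, 0.2, 0.0]
opening: 0.648
finger_force: 0.0
```

```bash
python3 - <<'E'
from h import *
s=get_state();print(s["time"],s["eef_pos"],s["tcp_rot"],s["opening"])
im=cv2.cvtColor(read_camera("wrist"),cv2.COLOR_RGB2BGR);cv2.imwrite("pics/w1.png",im)
E
```

```text
2.6 [ 0.51932135 -0.12387659  0.23136302] [2.15009746e-02 9.99768827e-01 1.66779547e-05 1.21480967e-05] 0.6484525641448554
```

View pics/w1.png

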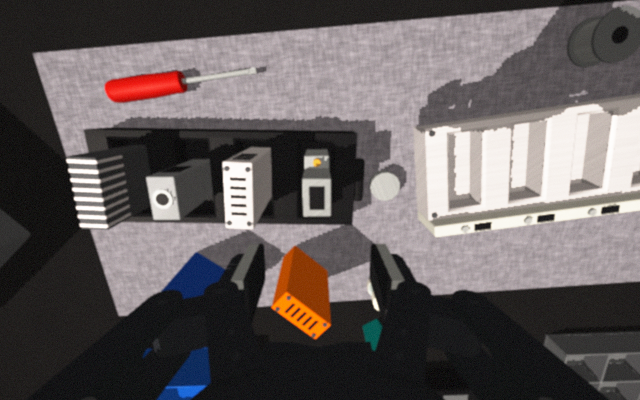

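The wrist view shows the modules from left to right in the image: wide, narrow, tall, stepped. The stepped tower top spans (303–331, 178–217), and the tester mouths are at upper right.

```bash
python3 - <<'E'
from h import *
np.set_printoptions(precision=4,suppress=True)
im=cv2.imread("pics/w1.png");cv2.imwrite("pics/w1c.png",cv2.resize(im[140:235,60:340],None,fx=2.8,fy=2.8,interpolation=cv2.INTER_CUBIC))
print("step",ray("wrist",[(303,180),(330,178),(331,217),(303,217)],.118))
print("tall",ray("wrist",[(227,152),(256,150),(252,228),(223,228)],.122))
print("nar",ray("wrist",[(149,178),(180,178),(177,220),(147,219)],.114))
print("test",ray("wrist",[(433,133),(434,215)],.042))
print("s4",ray("wrist",[(449,136),(481,134),(481,207),(450,214)],.042))
E
```

```text
step [[ 0.5032 -0.136   0.118 ]
 [ 0.5024 -0.1117  0.118 ]
 [ 0.5396 -0.1119  0.118 ]
 [ 0.5385 -0.138   0.118 ]]
tall [[ 0.4749 -0.1997  0.122 ]
 [ 0.4743 -0.1746  0.122 ]
 [ 0.5459 -0.1858  0.122 ]
 [ 0.5448 -0.2127  0.122 ]]
nar [[ 0.4963 -0.2763  0.114 ]
 [ 0.4975 -0.2481  0.114 ]
 [ 0.5379 -0.2583  0.114 ]
 [ 0.5357 -0.2866  0.114 ]]
test [[0.4731 0.007  0.042 ]
 [0.5703 0.0153 0.042 ]]
s4 [[0.4771 0.025  0.042 ]
 [0.4765 0.0604 0.042 ]
 [0.5624 0.0708 0.042 ]
 [0.5698 0.0345 0.042 ]]
```

View pics/w1c.png

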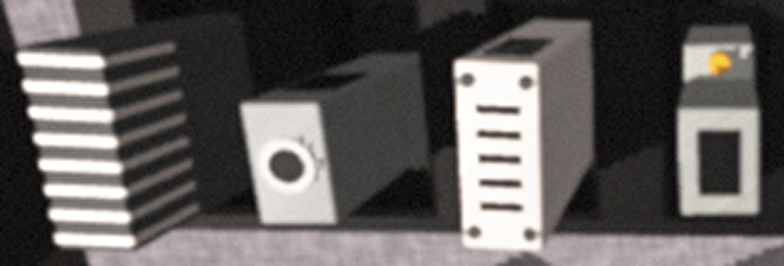

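```bash
python3 - <<'E'
from h import *
np.set_printoptions(precision=4,suppress=True)
for n,z,L in(("step",.118,[(680,107),(757,107),(758,215),(680,214)]),("tall",.122,[(455,60),(540,62),(542,247),(463,245)]),("nar",.114,[(243,103),(320,101),(336,221),(262,222)]),("wide",.11,[(18,53),(103,56),(135,246),(56,245)])):
    p=ray("wrist",np.array(L)/2.8+[60,140],z);a=(p[2]+p[3]-p[0]-p[1])/2;print(n,p.mean(0),np.linalg.norm(a),"yaw",np.arctan2(a[1],a[0]),np.linalg.norm(p[0]-p[1]))
E
```

```text
step [ 0.5204 -0.1244  0.118 ] 0.03661125964417149 yaw -0.038248552087838436 0.024677690241130524
tall [ 0.5145 -0.1945  0.122 ] 0.061820457192382786 yaw -0.09473073720896082 0.026331476337375096
nar [ 0.5159 -0.2667  0.114 ] 0.041366719039620616 yaw -0.055001750650920014 0.0251253777544166
wide [ 0.5106 -0.3394  0.11  ] 0.06668307959764959 yaw -0.09468650675145454 0.027346142425665763
```

move_arm:
  moves:
    - [0.65,[0,-0.001,0.03],[0,0,0]]
    - [0.65,[0,0,0.03],[0,0,0]]
    - [0.65,[0,0,0.03],[0,0,0]]
    - [0.65,[0,0,0.03],[0,0,0]]
    - [0.65,[0,0,0.025],[0,0,0]]
    - [0.65,[0,0,0.012],[0,0,0]]
    - [0.65,[0,0,0],[0,0,0]]
    - [0.2,[0,0,0],[0,0,0]]
    - [0.2,[0,0,0],[0,0,0]]
    - [0.2,[0,0,0],[0,0,0]]
  grip_force: 40

```text
time: 3.48
eef_pos: [0.5199, -0.126, 0.0751]
tcp_rot: [0.022, 1.0, -0.0, 0.001]
contact_force: [0.9, 1.2, 0.5]
opening: 0.299
finger_force: 44.0
```

move_arm:
  moves:
    - [0.2,[0,0,0],[0,0,0]]
    - [0.2,[0,0,0],[0,0,0]]
    - [0.2,[0,0,0],[0,0,0]]
    - [0.2,[0,0,0],[0,0,0]]
    - [0.2,[0,0,0],[0,0,0]]
    - [0.2,[0,0,0],[0,0,0]]
    - [0.2,[0,0,-0.005],[0,0,0]]
    - [0.2,[0,0,-0.01],[0,0,0]]
    - [0.2,[0,0,-0.015],[0,0,0]]
    - [0.2,[0,0,0],[0,0,0]]

```text
time: 4.32
eef_pos: [0.5207, -0.1269, 0.1067]
tcp_rot: [0.022, 1.0, -0.001, 0.002]
contact_force: [0.0, 0.2, -2.4]
opening: 0.302
finger_force: 43.9
```

move_arm:
  moves:
    - [0.2,[0,0,-0.02],[0,0,0]]
    - [0.2,[0,0,-0.03],[0,0,0]]
    - [0.2,[0,0,0],[0,0,-0.0715]]
    - [0.2,[0,0,0],[0,0,-0.0715]]
    - [0.2,[-0.0012,0.02,0],[0,0,0]]
    - [0.2,[-0.0013,0.037,0],[0,0,0]]
    - [0.2,[-0.0012,0.037,0],[0,0,0]]
    - [0.2,[-0.0012,0.037,0],[0,0,0]]
    - [0.2,[-0.0012,0.037,0],[0,0,0]]
    - [0.2,[-0.0012,0.037,0],[0,0,0]]

```text
time: 5.15
eef_pos: [0.5057, 0.08, 0.1536]
tcp_rot: [-0.049, 0.999, -0.0, -0.0]
contact_force: [0.9, -0.2, -3.1]
opening: 0.301
finger_force: 43.6
```

move_arm:
  moves:
    - [0.2,[-0.0013,0.037,0],[0,0,0]]
    - [0.2,[-0.0012,0.037,0],[0,0,0]]
    - [0.2,[-0.0012,0.037,0],[0,0,0]]
    - [0.2,[-0.0012,0.036,0],[0,0,0]]
    - [0.2,[0,0.021,0],[0,0,0]]
    - [0.2,[0,0.009,0],[0,0,0]]
    - [0.2,[0,0,0],[0,0,0]]
    - [0.2,[0,0,0],[0,0,0]]
    - [0.2,[0,0,0],[0,0,0]]
    - [0.2,[0,0,0],[0,0,0]]

```text
time: 5.98
eef_pos: [0.4944, 0.2539, 0.1541]
tcp_rot: [-0.048, 0.999, -0.0, -0.0]
contact_force: [1.4, 0.2, -1.3]
opening: 0.297
finger_force: 43.8
```

```bash
python3 - <<'E'
from h import *
s=get_state();print(s["time"],s["eef_pos"],s["tcp_rot"],s["opening"])
im=cv2.cvtColor(read_camera("wrist"),cv2.COLOR_RGB2BGR)
im2=cv2.cvtColor(read_camera("top"),cv2.COLOR_RGB2BGR)
cv2.imwrite("pics/p1.png",np.vstack([cv2.resize(im[:300],None,fx=.9,fy=.9),cv2.resize(im2[170:280,160:352],(576,330),interpolation=cv2.INTER_CUBIC)]))
E
```

```text
5.9833 [0.49437906 0.25386421 0.15407204] [-4.81597997e-02  9.98839591e-01 -2.73640445e-04 -1.73828595e-04] 0.29697082666106406
```

View pics/p1.png

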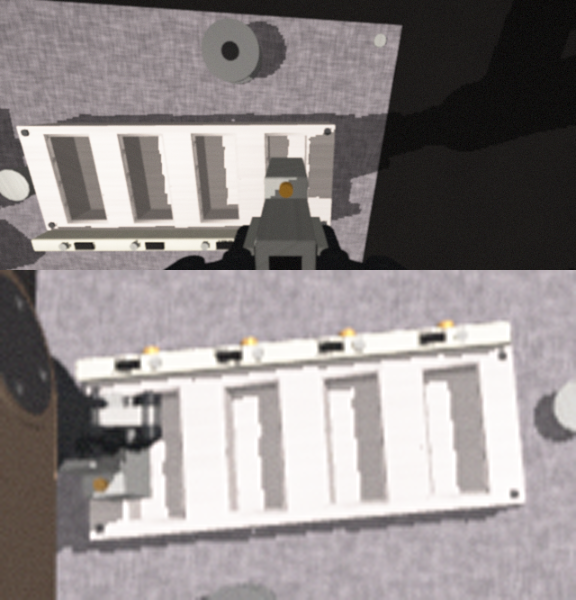

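Stepped module hangs over the leftmost slot (mouth edges at about x 265–333, wrist crop). Tester screws are visible at (25,132), (52,226) and (328,131). I'll check the centre from those.

```bash
python3 - <<'E'
from h import *
np.set_printoptions(precision=4,suppress=True)
p=ray("wrist",np.array([(25,132),(52,226),(328,131)])/.9,.042);print(p)
print("centre",(p[1]+p[2])/2,"yaw",np.arctan2(-(p[2]-p[0])[0],(p[2]-p[0])[1]))
print("slot edges",ray("wrist",np.array([(265,137),(310,137),(333,135),(333,222)])/.9,.042))
E
```

```text
[[0.4735 0.0005 0.042 ]
 [0.5727 0.0103 0.042 ]
 [0.4443 0.2903 0.042 ]]
centre [0.5085 0.1503 0.042 ] yaw 0.10035916679879905
slot edges [[0.4559 0.2305 0.042 ]
 [0.4516 0.2738 0.042 ]
 [0.4476 0.2957 0.042 ]
 [0.5388 0.3094 0.042 ]]
```

move_arm:
  moves:
    - [0.2,[-0.003,0.001,0],[0,0,0]]
    - [0.2,[0,0,0.02],[0,0,0]]
    - [0.2,[0,0,0.02],[0,0,0]]
    - [0.2,[0,0,0.015],[0,0,0]]
    - [0.2,[0,0,0.01],[0,0,0]]
    - [0.2,[0,0,0.006],[0,0,0]]
    - [0.2,[0,0,0.004],[0,0,0]]
    - [0.2,[0,0,0.002],[0,0,0]]
    - [0.2,[0,0,0],[0,0,0]]
    - [0.2,[0,0,0],[0,0,0]]

```text
time: 6.92
eef_pos: [0.4977, 0.2568, 0.0782]
tcp_rot: [-0.049, 0.999, 0.0, 0.001]
contact_force: [0.7, 0.2, -2.5]
opening: 0.303
finger_force: 43.7
```

move_arm:
  moves:
    - [0.2,[0,0,0.0015],[0,0,0]]
    - [0.2,[0,0,0.0015],[0,0,0]]
    - [0.2,[0,0,0.001],[0,0,0]]
    - [0.2,[0,0,0],[0,0,0]]
    - [0.2,[0,0,0],[0,0,0]]
    - [0.2,[0,0,0],[0,0,0]]
    - [0.2,[0,0,0],[0,0,0]]
    - [0.2,[0,0,0],[0,0,0]]
    - [0.2,[0,0,0],[0,0,0]]
    - [0.2,[0,0,0],[0,0,0]]

```text
time: 7.75
eef_pos: [0.4978, 0.2569, 0.0751]
tcp_rot: [-0.049, 0.999, 0.0, 0.001]
contact_force: [-1.6, -0.2, 5.2]
opening: 0.294
finger_force: 44.5
```

move_arm:
  moves:
    - [0.6,[0,0,0],[0,0,0]]
    - [0.6,[0,0,0],[0,0,0]]
    - [0.6,[0,0,0],[0,0,0]]
    - [0.6,[0,0,0],[0,0,0]]
    - [0.6,[0,0,-0.02],[0,0,0]]
    - [0.6,[0,0,-0.03],[0,0,0]]
    - [0.6,[0,0,-0.04],[0,0,0]]
    - [0.6,[0,0,0],[0,0,0.08]]
    - [0.6,[0,0,0],[0,0,0.08]]
    - [0.6,[-0.0038,-0.0375,0],[0,0,0]]

```text
time: 8.58
eef_pos: [0.499, 0.2225, 0.1648]
tcp_rot: [0.03, 1.0, 0.002, 0.002]
contact_force: [-0.3, -1.2, -0.4]
opening: 0.602
finger_force: 0.0
```

move_arm:
  moves:
    - [0.6,[-0.0038,-0.0375,0],[0,0,0]]
    - [0.6,[-0.0038,-0.0375,0],[0,0,0]]
    - [0.6,[-0.0038,-0.0375,0],[0,0,0]]
    - [0.6,[-0.0038,-0.0375,0],[0,0,0]]
    - [0.6,[-0.0038,-0.0375,0],[0,0,0]]
    - [0.6,[-0.0038,-0.0375,0],[0,0,0]]
    - [0.6,[-0.0038,-0.0375,0],[0,0,0]]
    - [0.6,[-0.0038,-0.0375,0],[0,0,0]]
    - [0.6,[-0.0038,-0.0375,0],[0,0,0]]
    - [0.6,[-0.0038,-0.0375,0],[0,0,0]]

```text
time: 9.42
eef_pos: [0.513, -0.1596, 0.1633]
tcp_rot: [0.031, 1.0, -0.0, 0.0]
contact_force: [0.4, 0.7, -0.4]
opening: 0.603
finger_force: 0.0
```

move_arm:
  moves:
    - [0.6,[-0.0038,-0.0375,0],[0,0,0]]
    - [0.6,[0,0,0],[0,0,0]]
    - [0.6,[0,0,0],[0,0,0]]
    - [0.6,[0,0,0],[0,0,0]]
    - [0.6,[0,0,0],[0,0,0]]
    - [0.6,[0,0,0],[0,0,0]]
    - [0.6,[0,0,0],[0,0,0]]
    - [0.6,[0,0,0],[0,0,0]]
    - [0.6,[0,0,0],[0,0,0]]
    - [0.6,[0,0,0],[0,0,0]]

```text
time: 10.25
eef_pos: [0.5148, -0.195, 0.1634]
tcp_rot: [0.031, 1.0, -0.0, 0.0]
contact_force: [0.2, -0.2, 0.2]
opening: 0.6
finger_force: 0.0
```

```bash
python3 - <<'E'
from h import *
s=get_state();print(s["time"],s["eef_pos"],s["tcp_rot"],s["opening"])
im=cv2.cvtColor(read_camera("wrist"),cv2.COLOR_RGB2BGR)
im2=cv2.cvtColor(read_camera("top"),cv2.COLOR_RGB2BGR)
cv2.imwrite("pics/p2.png",np.vstack([cv2.resize(im[:300],None,fx=.9,fy=.9),cv2.resize(im2[170:280,160:352],(576,330),interpolation=cv2.INTER_CUBIC)]))
E
```

```text
10.25 [ 0.51484027 -0.19498003  0.16337659] [ 3.05621527e-02  9.99532868e-01 -1.19041958e-05  2.14337471e-05] 0.6001290109530352
```

View pics/p2.png

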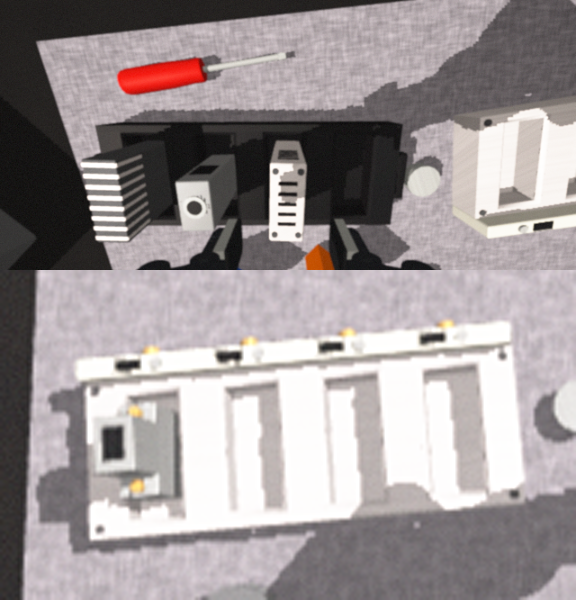

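Stepped is standing upright in the leftmost slot, and the tall module (wrist crop 287,200) is centred between the fingers.

move_arm:
  moves:
    - [0.6,[0,0,0.025],[0,0,0]]
    - [0.6,[0,0,0.03],[0,0,0]]
    - [0.6,[0,0,0.02],[0,0,0]]
    - [0.6,[0,0,0.013],[0,0,0]]
    - [0.6,[0,0,0],[0,0,0]]
    - [0.2,[0,0,0],[0,0,0]]
    - [0.2,[0,0,0],[0,0,0]]
    - [0.2,[0,0,0],[0,0,0]]
    - [0.2,[0,0,0],[0,0,0]]
    - [0.2,[0,0,0],[0,0,0]]

```text
time: 11.18
eef_pos: [0.5159, -0.196, 0.077]
tcp_rot: [0.031, 1.0, -0.001, 0.001]
contact_force: [1.0, -0.1, 2.5]
opening: 0.298
finger_force: 43.2
```

move_arm:
  moves:
    - [0.2,[0,0,0],[0,0,0]]
    - [0.2,[0,0,-0.005],[0,0,0]]
    - [0.2,[0,0,-0.01],[0,0,0]]
    - [0.2,[0,0,-0.015],[0,0,0]]
    - [0.2,[0,0,-0.025],[0,0,0]]
    - [0.2,[0,0,-0.025],[0,0,0]]
    - [0.2,[0,0,0],[0,0,-0.0805]]
    - [0.2,[0,0,0],[0,0,-0.0805]]
    - [0.2,[0,0,0],[0,0,0]]
    - [0.2,[0,0,0],[0,0,0]]

```text
time: 12.02
eef_pos: [0.5141, -0.195, 0.1549]
tcp_rot: [-0.049, 0.999, 0.0, -0.001]
contact_force: [-0.9, 0.2, -2.6]
opening: 0.302
finger_force: 42.7
```

move_arm:
  moves:
    - [0.2,[-0.0023,0.02,0],[0,0,0]]
    - [0.2,[-0.0023,0.037,0],[0,0,0]]
    - [0.2,[-0.0023,0.037,0],[0,0,0]]
    - [0.2,[-0.0023,0.037,0],[0,0,0]]
    - [0.2,[-0.0023,0.037,0],[0,0,0]]
    - [0.2,[-0.0023,0.037,0],[0,0,0]]
    - [0.2,[-0.0023,0.037,0],[0,0,0]]
    - [0.2,[-0.0023,0.037,0],[0,0,0]]
    - [0.2,[-0.0023,0.037,0],[0,0,0]]
    - [0.2,[-0.0023,0.037,0],[0,0,0]]

```text
time: 12.85
eef_pos: [0.5016, 0.1599, 0.1547]
tcp_rot: [-0.049, 0.999, -0.0, -0.001]
contact_force: [0.4, -0.2, -4.1]
opening: 0.302
finger_force: 42.5
```

move_arm:
  moves:
    - [0.2,[-0.0023,0.018,0],[0,0,0]]
    - [0.2,[-0.0023,0.008,0],[0,0,0]]
    - [0.2,[0,0,0],[0,0,0]]
    - [0.2,[0,0,0],[0,0,0]]
    - [0.2,[0,0,0],[0,0,0]]
    - [0.2,[0,0,0],[0,0,0]]
    - [0.2,[0,0,0],[0,0,0]]
    - [0.2,[0,0,0],[0,0,0]]
    - [0.2,[0,0,0],[0,0,0]]
    - [0.2,[0,0,0],[0,0,0]]

```text
time: 13.68
eef_pos: [0.5048, 0.1841, 0.1554]
tcp_rot: [-0.049, 0.999, -0.0, 0.0]
contact_force: [-0.8, -0.1, -2.9]
opening: 0.299
finger_force: 42.7
```

move_arm:
  moves:
    - [0.2,[0,0.001,0.02],[0,0,0]]
    - [0.2,[0,0,0.02],[0,0,0]]
    - [0.2,[0,0,0.015],[0,0,0]]
    - [0.2,[0,0,0.01],[0,0,0]]
    - [0.2,[0,0,0.005],[0,0,0]]
    - [0.2,[0,0,0.004],[0,0,0]]
    - [0.2,[0,0,0.002],[0,0,0]]
    - [0.2,[0,0,0.0015],[0,0,0]]
    - [0.2,[0,0,0],[0,0,0]]
    - [0.2,[0,0,0],[0,0,0]]

```text
time: 14.52
eef_pos: [0.5052, 0.1856, 0.0786]
tcp_rot: [-0.05, 0.999, 0.0, 0.001]
contact_force: [0.2, 0.1, -3.0]
opening: 0.298
finger_force: 42.6
```

Not down yet (still carrying 3 N), so I'll lower further and check contact before releasing.

move_arm:
  moves:
    - [0.2,[0,0,0.0015],[0,0,0]]
    - [0.2,[0,0,0.001],[0,0,0]]
    - [0.2,[0,0,0],[0,0,0]]
    - [0.2,[0,0,0],[0,0,0]]
    - [0.2,[0,0,0],[0,0,0]]
    - [0.2,[0,0,0],[0,0,0]]
    - [0.2,[0,0,0],[0,0,0]]
    - [0.2,[0,0,0],[0,0,0]]
    - [0.2,[0,0,0],[0,0,0]]
    - [0.2,[0,0,0],[0,0,0]]

```text
time: 15.35
eef_pos: [0.5055, 0.1857, 0.0769]
tcp_rot: [-0.05, 0.999, 0.0, 0.001]
contact_force: [-2.5, -0.5, 6.0]
opening: 0.299
finger_force: 43.8
```

move_arm:
  moves:
    - [0.6,[0,0,0],[0,0,0]]
    - [0.6,[0,0,0],[0,0,0]]
    - [0.6,[0,0,0],[0,0,0]]
    - [0.6,[0,0,0],[0,0,0]]
    - [0.6,[0,0,-0.02],[0,0,0]]
    - [0.6,[0,0,-0.03],[0,0,0]]
    - [0.6,[0,0,-0.04],[0,0,0]]
    - [0.6,[0,0,0],[0,0,0.0725]]
    - [0.6,[0,0,0],[0,0,0.0725]]
    - [0.6,[-0.0025,-0.0377,0],[0,0,0]]

```text
time: 16.18
eef_pos: [0.5058, 0.1512, 0.1666]
tcp_rot: [0.021, 1.0, 0.001, 0.002]
contact_force: [-0.0, -1.0, -0.7]
opening: 0.6
finger_force: 0.0
```

move_arm:
  moves:
    - [0.6,[-0.0025,-0.0377,0],[0,0,0]]
    - [0.6,[-0.0025,-0.0377,0],[0,0,0]]
    - [0.6,[-0.0025,-0.0377,0],[0,0,0]]
    - [0.6,[-0.0025,-0.0377,0],[0,0,0]]
    - [0.6,[-0.0025,-0.0377,0],[0,0,0]]
    - [0.6,[-0.0025,-0.0377,0],[0,0,0]]
    - [0.6,[-0.0025,-0.0377,0],[0,0,0]]
    - [0.6,[-0.0025,-0.0377,0],[0,0,0]]
    - [0.6,[-0.0025,-0.0377,0],[0,0,0]]
    - [0.6,[-0.0025,-0.0377,0],[0,0,0]]

```text
time: 17.02
eef_pos: [0.5127, -0.232, 0.1651]
tcp_rot: [0.023, 1.0, -0.0, 0.0]
contact_force: [1.0, 0.9, -0.4]
opening: 0.605
finger_force: 0.0
```

move_arm:
  moves:
    - [0.6,[-0.0025,-0.0377,0],[0,0,0]]
    - [0.6,[0,0,0],[0,0,0]]
    - [0.6,[0,0,0],[0,0,0]]
    - [0.6,[0,0,0],[0,0,0]]
    - [0.6,[0,0,0],[0,0,0]]
    - [0.6,[0,0,0],[0,0,0]]
    - [0.6,[0,0,0],[0,0,0]]
    - [0.6,[0,0,0],[0,0,0]]
    - [0.6,[0,0,0],[0,0,0]]
    - [0.6,[0,0,0],[0,0,0]]

```text
time: 17.85
eef_pos: [0.514, -0.2674, 0.1654]
tcp_rot: [0.023, 1.0, -0.0, 0.0]
contact_force: [-0.6, 0.4, -0.3]
opening: 0.602
finger_force: 0.0
```

```bash
python3 - <<'E'
from h import *
s=get_state();print(s["time"],s["eef_pos"],s["tcp_rot"],s["opening"])
im=cv2.cvtColor(read_camera("wrist"),cv2.COLOR_RGB2BGR)
im2=cv2.cvtColor(read_camera("top"),cv2.COLOR_RGB2BGR)
cv2.imwrite("pics/p3.png",np.vstack([cv2.resize(im[:300],None,fx=.9,fy=.9),cv2.resize(im2[170:280,160:352],(576,330),interpolation=cv2.INTER_CUBIC)]))
E
```

```text
17.85 [ 0.51395472 -0.26741314  0.16540566] [ 2.25822217e-02  9.99744988e-01 -3.11712561e-05  3.78656084e-05] 0.6017329661931563
```

View pics/p3.png

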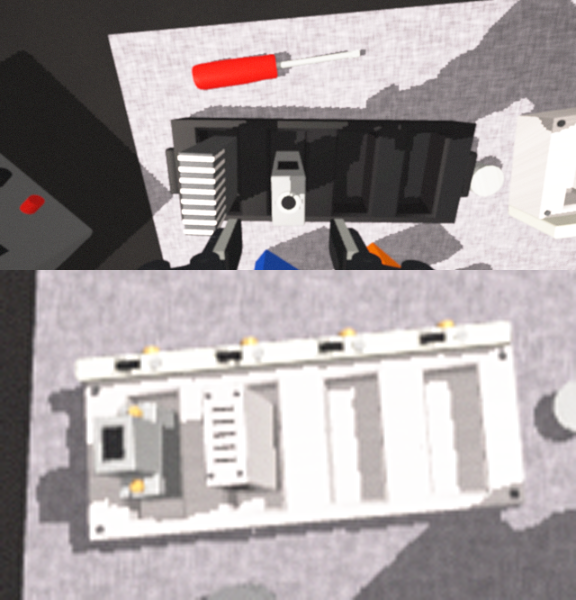

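Tall is standing in slot 2, and narrow (wrist crop 288,190) is centred between the fingers.

move_arm:
  moves:
    - [0.6,[0,0,0.025],[0,0,0]]
    - [0.6,[0,0,0.03],[0,0,0]]
    - [0.6,[0,0,0.02],[0,0,0]]
    - [0.6,[0,0,0.015],[0,0,0]]
    - [0.6,[0,0,0],[0,0,0]]
    - [0.2,[0,0,0],[0,0,0]]
    - [0.2,[0,0,0],[0,0,0]]
    - [0.2,[0,0,0],[0,0,0]]
    - [0.2,[0,0,0],[0,0,0]]
    - [0.2,[0,0,0],[0,0,0]]

```text
time: 18.78
eef_pos: [0.5145, -0.2684, 0.0766]
tcp_rot: [0.023, 1.0, -0.001, 0.001]
contact_force: [-0.3, -0.2, 1.2]
opening: 0.299
finger_force: 43.0
```

move_arm:
  moves:
    - [0.2,[0,0,0],[0,0,0]]
    - [0.2,[0,0,-0.005],[0,0,0]]
    - [0.2,[0,0,-0.01],[0,0,0]]
    - [0.2,[0,0,-0.015],[0,0,0]]
    - [0.2,[0,0,-0.025],[0,0,0]]
    - [0.2,[0,0,-0.025],[0,0,0]]
    - [0.2,[0,0,0],[0,0,-0.0725]]
    - [0.2,[0,0,0],[0,0,-0.0725]]
    - [0.2,[0,0,0],[0,0,0]]
    - [0.2,[0,0,0],[0,0,0]]

```text
time: 19.62
eef_pos: [0.5135, -0.2676, 0.1554]
tcp_rot: [-0.049, 0.999, 0.0, -0.0]
contact_force: [-0.1, -0.3, -3.8]
opening: 0.3
finger_force: 42.8
```

move_arm:
  moves:
    - [0.2,[-0.0029,0.02,0],[0,0,0]]
    - [0.2,[-0.0029,0.037,0],[0,0,0]]
    - [0.2,[-0.0029,0.037,0],[0,0,0]]
    - [0.2,[-0.0029,0.037,0],[0,0,0]]
    - [0.2,[-0.0029,0.037,0],[0,0,0]]
    - [0.2,[-0.0029,0.037,0],[0,0,0]]
    - [0.2,[-0.0029,0.037,0],[0,0,0]]
    - [0.2,[-0.0029,0.037,0],[0,0,0]]
    - [0.2,[-0.0029,0.037,0],[0,0,0]]
    - [0.2,[-0.0029,0.037,0],[0,0,0]]

```text
time: 20.45
eef_pos: [0.5069, 0.0881, 0.1551]
tcp_rot: [-0.049, 0.999, 0.0, -0.0]
contact_force: [0.5, -0.1, -2.7]
opening: 0.3
finger_force: 42.6
```

move_arm:
  moves:
    - [0.2,[-0.0029,0.02,0],[0,0,0]]
    - [0.2,[-0.0029,0.009,0],[0,0,0]]
    - [0.2,[0,0,0],[0,0,0]]
    - [0.2,[0,0,0],[0,0,0]]
    - [0.2,[0,0,0],[0,0,0]]
    - [0.2,[0,0,0],[0,0,0]]
    - [0.2,[0,0,0],[0,0,0]]
    - [0.2,[0,0,0],[0,0,0]]
    - [0.2,[0,0,0],[0,0,0]]
    - [0.2,[0,0,0],[0,0,0]]

```text
time: 21.28
eef_pos: [0.5107, 0.1153, 0.1554]
tcp_rot: [-0.049, 0.999, -0.0, 0.0]
contact_force: [0.6, -1.1, -3.2]
opening: 0.297
finger_force: 42.7
```

On target, so I'll lower to 0.0766 (0.080 commanded, slow at the end).

move_arm:
  moves:
    - [0.2,[0,0,0.02],[0,0,0]]
    - [0.2,[0,0,0.02],[0,0,0]]
    - [0.2,[0,0,0.015],[0,0,0]]
    - [0.2,[0,0,0.01],[0,0,0]]
    - [0.2,[0,0,0.006],[0,0,0]]
    - [0.2,[0,0,0.004],[0,0,0]]
    - [0.2,[0,0,0.002],[0,0,0]]
    - [0.2,[0,0,0.0015],[0,0,0]]
    - [0.2,[0,0,0.001],[0,0,0]]
    - [0.2,[0,0,0.0005],[0,0,0]]

```text
time: 22.12
eef_pos: [0.5114, 0.1158, 0.0766]
tcp_rot: [-0.05, 0.999, -0.0, 0.001]
contact_force: [-1.6, -0.1, 2.9]
opening: 0.296
finger_force: 43.3
```

move_arm:
  moves:
    - [0.2,[0,0,0.0005],[0,0,0]]
    - [0.2,[0,0,0],[0,0,0]]
    - [0.2,[0,0,0],[0,0,0]]
    - [0.2,[0,0,0],[0,0,0]]
    - [0.2,[0,0,0],[0,0,0]]
    - [0.2,[0,0,0],[0,0,0]]
    - [0.2,[0,0,0],[0,0,0]]
    - [0.2,[0,0,0],[0,0,0]]
    - [0.2,[0,0,0],[0,0,0]]
    - [0.2,[0,0,0],[0,0,0]]

```text
time: 22.95
eef_pos: [0.5114, 0.1158, 0.0766]
tcp_rot: [-0.05, 0.999, -0.0, 0.001]
contact_force: [-3.4, 1.0, 6.3]
opening: 0.296
finger_force: 43.7
```

move_arm:
  moves:
    - [0.6,[0,0,0],[0,0,0]]
    - [0.6,[0,0,0],[0,0,0]]
    - [0.6,[0,0,0],[0,0,0]]
    - [0.6,[0,0,0],[0,0,0]]
    - [0.6,[0,0,-0.02],[0,0,0]]
    - [0.6,[0,0,-0.03],[0,0,0]]
    - [0.6,[0,0,-0.04],[0,0,0]]
    - [0.6,[0,0,0],[0,0,0.0775]]
    - [0.6,[0,0,0],[0,0,0.0775]]
    - [0.6,[-0.0019,-0.0379,0],[0,0,0]]

```text
time: 23.78
eef_pos: [0.511, 0.0813, 0.1661]
tcp_rot: [0.026, 1.0, 0.001, 0.001]
contact_force: [0.6, -0.8, -0.1]
opening: 0.603
finger_force: 0.0
```

move_arm:
  moves:
    - [0.6,[-0.0019,-0.0379,0],[0,0,0]]
    - [0.6,[-0.0019,-0.0379,0],[0,0,0]]
    - [0.6,[-0.0019,-0.0379,0],[0,0,0]]
    - [0.6,[-0.0019,-0.0379,0],[0,0,0]]
    - [0.6,[-0.0019,-0.0379,0],[0,0,0]]
    - [0.6,[-0.0019,-0.0379,0],[0,0,0]]
    - [0.6,[-0.0019,-0.0379,0],[0,0,0]]
    - [0.6,[-0.0019,-0.0379,0],[0,0,0]]
    - [0.6,[-0.0019,-0.0379,0],[0,0,0]]
    - [0.6,[-0.0019,-0.0379,0],[0,0,0]]

```text
time: 24.62
eef_pos: [0.5079, -0.3036, 0.1646]
tcp_rot: [0.028, 1.0, 0.0, 0.0]
contact_force: [1.7, 0.7, -0.3]
opening: 0.601
finger_force: 0.0
```

move_arm:
  moves:
    - [0.6,[-0.0019,-0.0379,0],[0,0,0]]
    - [0.6,[0,0,0],[0,0,0]]
    - [0.6,[0,0,0],[0,0,0]]
    - [0.6,[0,0,0],[0,0,0]]
    - [0.6,[0,0,0],[0,0,0]]
    - [0.6,[0,0,0],[0,0,0]]
    - [0.6,[0,0,0],[0,0,0]]
    - [0.6,[0,0,0],[0,0,0]]
    - [0.6,[0,0,0],[0,0,0]]
    - [0.6,[0,0,0],[0,0,0]]

```text
time: 25.45
eef_pos: [0.5082, -0.3392, 0.165]
tcp_rot: [0.028, 1.0, -0.0, 0.0]
contact_force: [0.4, 0.1, -0.0]
opening: 0.597
finger_force: 0.0
```

```bash
python3 - <<'E'
from h import *
s=get_state();print(s["time"],s["eef_pos"],s["tcp_rot"],s["opening"])
im=cv2.cvtColor(read_camera("wrist"),cv2.COLOR_RGB2BGR)
im2=cv2.cvtColor(read_camera("top"),cv2.COLOR_RGB2BGR)
cv2.imwrite("pics/p4.png",np.vstack([cv2.resize(im[:300],None,fx=.9,fy=.9),cv2.resize(im2[170:280,160:352],(576,330),interpolation=cv2.INTER_CUBIC)]))
E
```

```text
25.45 [ 0.508218   -0.33923163  0.16498725] [ 2.75744704e-02  9.99619744e-01 -7.36967529e-05  1.03663353e-04] 0.5967508527836295
```

View pics/p4.png

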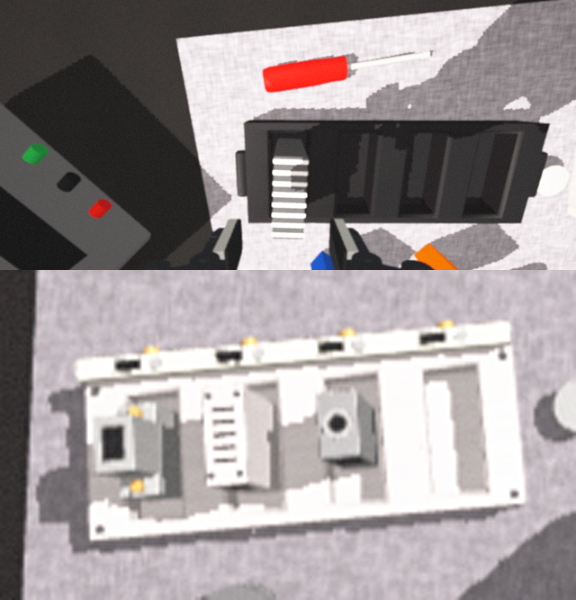

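Narrow is standing in slot 3, and wide (wrist crop 290,197) is centred between the fingers.

move_arm:
  moves:
    - [0.6,[0,0,0.025],[0,0,0]]
    - [0.6,[0,0,0.03],[0,0,0]]
    - [0.6,[0,0,0.022],[0,0,0]]
    - [0.6,[0,0,0.016],[0,0,0]]
    - [0.6,[0,0,0],[0,0,0]]
    - [0.2,[0,0,0],[0,0,0]]
    - [0.2,[0,0,0],[0,0,0]]
    - [0.2,[0,0,0],[0,0,0]]
    - [0.2,[0,0,0],[0,0,0]]
    - [0.2,[0,0,0],[0,0,0]]

```text
time: 26.38
eef_pos: [0.5088, -0.3404, 0.0733]
tcp_rot: [0.028, 1.0, -0.001, 0.001]
contact_force: [0.3, -0.4, 0.7]
opening: 0.297
finger_force: 42.0
```

move_arm:
  moves:
    - [0.2,[0,0,0],[0,0,0]]
    - [0.2,[0,0,-0.005],[0,0,0]]
    - [0.2,[0,0,-0.01],[0,0,0]]
    - [0.2,[0,0,-0.015],[0,0,0]]
    - [0.2,[0,0,-0.025],[0,0,0]]
    - [0.2,[0,0,-0.025],[0,0,0]]
    - [0.2,[0,0,0],[0,0,-0.0775]]
    - [0.2,[0,0,0],[0,0,-0.0775]]
    - [0.2,[0,0,0],[0,0,0]]
    - [0.2,[0,0,0],[0,0,0]]

```text
time: 27.22
eef_pos: [0.5077, -0.3392, 0.1517]
tcp_rot: [-0.049, 0.999, 0.0, -0.0]
contact_force: [-0.1, 0.3, -3.1]
opening: 0.297
finger_force: 41.8
```

move_arm:
  moves:
    - [0.2,[-0.0039,0.02,0],[0,0,0]]
    - [0.2,[-0.0039,0.037,0],[0,0,0]]
    - [0.2,[-0.0039,0.037,0],[0,0,0]]
    - [0.2,[-0.0039,0.037,0],[0,0,0]]
    - [0.2,[-0.0039,0.037,0],[0,0,0]]
    - [0.2,[-0.0039,0.037,0],[0,0,0]]
    - [0.2,[-0.0039,0.037,0],[0,0,0]]
    - [0.2,[-0.0039,0.037,0],[0,0,0]]
    - [0.2,[-0.0039,0.037,0],[0,0,0]]
    - [0.2,[-0.0039,0.037,0],[0,0,0]]

```text
time: 28.05
eef_pos: [0.5111, 0.0173, 0.1515]
tcp_rot: [-0.048, 0.999, 0.0, -0.0]
contact_force: [0.8, -0.5, -3.4]
opening: 0.297
finger_force: 41.7
```

move_arm:
  moves:
    - [0.2,[-0.0039,0.021,0],[0,0,0]]
    - [0.2,[-0.0039,0.009,0],[0,0,0]]
    - [0.2,[0,0,0],[0,0,0]]
    - [0.2,[0,0,0],[0,0,0]]
    - [0.2,[0,0,0],[0,0,0]]
    - [0.2,[0,0,0],[0,0,0]]
    - [0.2,[0,0,0],[0,0,0]]
    - [0.2,[0,0,0],[0,0,0]]
    - [0.2,[0,0,0],[0,0,0]]
    - [0.2,[0,0,0],[0,0,0]]

```text
time: 28.88
eef_pos: [0.5167, 0.0457, 0.1518]
tcp_rot: [-0.049, 0.999, -0.0, 0.0]
contact_force: [0.1, -0.9, -3.2]
opening: 0.297
finger_force: 41.8
```

move_arm:
  moves:
    - [0.2,[0,0,0.02],[0,0,0]]
    - [0.2,[0,0,0.02],[0,0,0]]
    - [0.2,[0,0,0.015],[0,0,0]]
    - [0.2,[0,0,0.01],[0,0,0]]
    - [0.2,[0,0,0.006],[0,0,0]]
    - [0.2,[0,0,0.004],[0,0,0]]
    - [0.2,[0,0,0.002],[0,0,0]]
    - [0.2,[0,0,0.0015],[0,0,0]]
    - [0.2,[0,0,0.001],[0,0,0]]
    - [0.2,[0,0,0.0005],[0,0,0]]

```text
time: 29.72
eef_pos: [0.5176, 0.0461, 0.0732]
tcp_rot: [-0.05, 0.999, -0.0, 0.001]
contact_force: [-1.5, 0.8, 3.2]
opening: 0.298
finger_force: 42.4
```

move_arm:
  moves:
    - [0.2,[0,0,0.0005],[0,0,0]]
    - [0.2,[0,0,0],[0,0,0]]
    - [0.2,[0,0,0],[0,0,0]]
    - [0.2,[0,0,0],[0,0,0]]
    - [0.2,[0,0,0],[0,0,0]]
    - [0.2,[0,0,0],[0,0,0]]
    - [0.2,[0,0,0],[0,0,0]]
    - [0.2,[0,0,0],[0,0,0]]
    - [0.2,[0,0,0],[0,0,0]]
    - [0.2,[0,0,0],[0,0,0]]

```text
time: 30.55
eef_pos: [0.5177, 0.0461, 0.0732]
tcp_rot: [-0.05, 0.999, -0.0, 0.001]
contact_force: [-1.0, 0.6, 6.0]
opening: 0.303
finger_force: 42.9
```

On the floor. I'll release, rise and move clear to the right for a check picture.

move_arm:
  moves:
    - [0.6,[0,0,0],[0,0,0]]
    - [0.6,[0,0,0],[0,0,0]]
    - [0.6,[0,0,0],[0,0,0]]
    - [0.6,[0,0,0],[0,0,0]]
    - [0.6,[0,0,-0.02],[0,0,0]]
    - [0.6,[0,0,-0.03],[0,0,0]]
    - [0.6,[0,0,-0.04],[0,0,0]]
    - [0.6,[0,0,-0.02],[0,0,0]]
    - [0.6,[0,-0.03,0],[0,0,0]]
    - [0.6,[0,-0.04,0],[0,0,0]]

```text
time: 31.38
eef_pos: [0.5249, -0.0225, 0.184]
tcp_rot: [-0.052, 0.999, -0.0, 0.003]
contact_force: [0.4, -0.5, -0.5]
opening: 0.6
finger_force: 0.0
```

move_arm:
  moves:
    - [0.6,[0,-0.04,0],[0,0,0]]
    - [0.6,[0,-0.04,0],[0,0,0]]
    - [0.6,[0,-0.04,0],[0,0,0]]
    - [0.6,[0,-0.04,0],[0,0,0]]
    - [0.6,[0,-0.02,0],[0,0,0]]
    - [0.6,[0,0,0],[0,0,0]]
    - [0.6,[0,0,0],[0,0,0]]
    - [0.6,[0,0,0],[0,0,0]]
    - [0.6,[0,0,0],[0,0,0]]
    - [0.6,[0,0,0],[0,0,0]]

```text
time: 32.22
eef_pos: [0.5414, -0.2012, 0.1812]
tcp_rot: [-0.05, 0.999, 0.0, -0.0]
contact_force: [-0.1, -0.3, -0.3]
opening: 0.602
finger_force: 0.0
```

```bash
python3 - <<'E'
from h import *
im=cv2.cvtColor(read_camera("scene"),cv2.COLOR_RGB2BGR)
im2=cv2.cvtColor(read_camera("top"),cv2.COLOR_RGB2BGR)
cv2.imwrite("pics/p5.png",np.vstack([cv2.resize(im[130:280,270:500],(460,300)),cv2.resize(im2[180:280,165:352],(460,246))]))
E
```

```text
(no output)
```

View pics/p5.png

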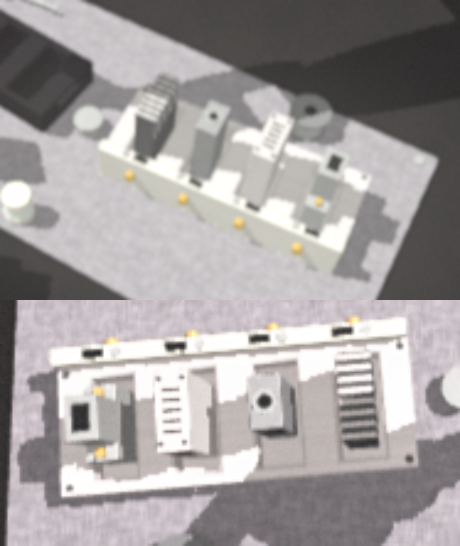

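All four stand upright in the tester in the right order, and the tin, spool and jar are where they were.

```bash
python3 -c "
from plant import *
print(sign_off())"
```

```text
the job is handed in; nothing more can be done
None
```

All four modules are upright and fully down in the test rack in their original order (stepped, tall, narrow, wide from the left), and I handed the job in at about 32 s; sign-off returned no verdict.

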